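Lock the balcony lamp's battery cover with its blade key

TASK

The battery cover of the balcony lamp is still unlocked. Take the red blade key from its wooden stand, seat its blade in the brass slotted lock on the lamp's base and turn the lock clockwise, gently, until it comes up against its stop; never force it. Then put the key back upright in its stand, fully down, and leave the other things on the bench alone.

Things in the scene. Friction and masses are not known exactly. Their poses are not given: they have to be found in the camera images.
- lamp: balcony lamp fixed to the bench: green base 140 (x) x 260 (y) x 60 mm high, origin at the centre of its underside. On top: a flat grey battery cover with the lock, at about x 0, y -55 mm; a post at x +30, y +100 mm with an amber globe 72 mm wide, up to 262 mm above the bench; a toggle switch at x -35, y +85 mm, not part of the job.
- lock_place (a point): fixed point of the lamp (axes as the lamp's) where the lock's slot mouth should be, 71 mm above the bench. The cover sits askew: the lock's true axis is up to 3.5 mm off in x and in y, its angle up to 0.1 rad off: feel for it. Brass head 32 mm wide, 11 mm above the base; slot 5 mm wide, 8 mm deep, open at both ends to a fixed steel collar, as high, 34 mm inside, 44 outside.
- lock (a joint): angle of the lock in its cover, rad: 0 = open (slot along the cover's y, toward the red dot; cover axes are the lamp's but for the skew); grows as it turns clockwise seen from above; hard stop at 1.571 = locked (slot along the cover's x, toward the green dot). Dry friction about 0.06 N m; stays where left; torque rises steeply at the stop, over 0.2 N m strains it.
- key: loose blade key, about 50 g; origin at the centre of the blade's lower edge, z up. Steel blade 3 mm thick (x), 24 mm wide (y), 16 mm long below the red plastic grip; grip 14 (x) x 36 (y) x 38 mm high (z 16 to 54 mm). Starts upright in the stand, the grip's underside resting on the stand's top. Grip it across x.
- key_grip (a point): point on the key's axis 40 mm above the blade's lower edge, a good place for the TCP when gripping; axes as the key's.
- stand: wooden block fixed to the bench, 60 (x) x 80 (y) x 24 mm high, origin at the centre of its underside; in the middle of its top a slot 9 mm wide (x), 32 mm long (y), 20 mm deep, its mouth chamfered, in which the key's blade hangs; with the key fully down the key's origin is 8 mm above the bench.
- saucer: terracotta saucer, 140 mm wide, 22 mm high, loose, to be left alone; origin at the centre of its underside.
- rake_tweezers: stainless rake and tweezers tool, 185 mm long along x, rake 40 mm wide at -x, 8 mm high, loose, to be left alone; origin on its underside near the middle.
- mesh: grey plastic mesh square, 120 x 120 x 5 mm, loose, to be left alone; origin at the centre of its underside.
- stool: small aluminium step stool, 300 (x) x 200 (y) x 200 mm high, loose, to be left alone; origin at the centre of its underside.

How it is judged:
By the outcome, as a careful person would: the job done as asked, in the order asked, and still so for the second after the job is handed in, with the robot touching nothing.
It also fails if it takes over 72 s, if anything falls off the work surface, if the arm or the gripper's body presses on something with over 40 N, if the wrist force passes 120 N, or if a joint passes its speed limit or range.

ROBOT

A 6-joint arm with a two-finger parallel gripper is mounted at the origin on the work surface. World frame = base frame: x ahead of the robot, y to its left, z up, the work surface at z = 0. Lengths are in mm, angles in rad, forces in N, time in s.
With the tool pointing down it reaches from about 300 to 775 mm from the base axis. Payload 14.6 kg.
Tool frame: the origin (TCP) lies between the finger pads, 19 mm behind the fingertips; this is the grasp point; z points along the fingers, y is the line along which they close (so a half turn about z gives the same grasp; the last joint's range is limited). The gripper opens to 94 mm and grips with 3 to 60 N. Pads are 16 mm wide; open, the fingers measure 119 mm over their backs; the gripper's body (75 mm by 177 mm) begins 78 mm behind the grasp point.
Start: joints at [1.087, 0.3, 1.521, -0, 1.321, -0.067], TCP at [222.656, 502.905, 224.246] pointing down, gripper open.
Joint ranges: [-3.03, 3.03], [-0.79, 2.21], [0.23, 2.52], [-1.04, 4.18], [0, 3.07], [-2.55, 2.55]. Speed limits (rad/s): [2.22, 2.22, 2.57, 3.14, 3.14, 3.14].

INTERFACE

Orientations are given as [roll, pitch, yaw] about the fixed x, y, z axes, in that order (R = Rz(yaw) Ry(pitch) Rx(roll)).
In Python, from cell import manip gives the robot as it stands. The module is installed in compiled form; this text tells all that it offers.
- The arm moves only by the shell command python3 -m creep 'ROWS' [FORCE]. ROWS is JSON, a list of rows, each a list of 3 entries, a list of its own where there are three numbers: the opening, from -1 (shut) to 1 (fully open), then the shift along the tool's x, y, z in cm, then the turn about the tool's z in units of 5 degrees (1.0 is 5 degrees). In form: [[grip, [tx, ty, tz], roll], ...]. A call has 1 to 12 rows; each row is the pose to reach, as a shift and turn from the pose commanded when the call began, along the tool's axes at that moment; what a row does not reach only later rows make up. A row lasts 1/10 s, in which the tool goes at most 50 mm and 8.59 degrees, less where a joint would pass 70% of its speed; a pose out of reach is approached as far as the arm can. A call with a gripper value outside its range is refused whole. The fingers move at their own pace and stop on an object; FORCE is the grip in N (left out, the last holds). Time passes only in rows, so rows that repeat a pose let the fingers close. It gives the time, the measured TCP pose, the force, the opening and the grip force at its end, in the units of the state.
- manip.read_state(): the state, without advancing time (a new reading comes with each control period).
- manip.camera(name): name is "side" or "top"; returns the picture (480x640x3 uint8, red, green, blue); there is no depth.
- manip.camera_params(name): a dict with "fovy" (degrees; the focal length in pixels is half the picture's height over the tangent of half this angle, whatever the lens; pixels are square), "cx", "cy" (the principal point, pixels), "k1" (the pictures are not rectified: a ray, as slopes to the right and down, at radius r is drawn at 1 + k1 r^2 times it, then the intrinsics apply), "origin" and "attitude" of the camera in the world. Camera axes: x right, y down, z forward; pixel columns grow to the right and rows downward; lengths in mm; the calibration is good to about 2 mm. A picture is of the moment at which its call begins. camera_params takes no time and is no camera call.
- manip.sign_off(): hands the job in; it is judged then, once.
The state is a dict: "clock": time; "joints": joint angles; "qd": joint speeds; "effort": joint torques, N m; "eef_pos": TCP position; "eef_rot": TCP orientation; "wrist_force": force on the tool from outside, world axes, zero at the start; "moment": the same for the moment, N m; "finger_gap": finger opening in mm; "finger_force": force on a finger pad.
Only numpy, scipy, OpenCV 4.12 (cv2) and the standard library are available. Lean on these libraries where they do the work, as an engineer would, in place of code of your own. Each camera call takes 0.05 s, during which the arm holds its last target. There are 200 camera calls.

## Working session

There is one attempt and no reset: what is moved stays moved. The work goes in short steps, Python scripts to look and compute and a shell command to move; the robot and the scene stay as the last step left them, time stands still between calls to the robot, and variables do not carry over. Pictures are saved under pics/ and viewed, at most 10 in all, crops included, and the job is handed in when it is done.

```bash
mkdir -p pics; python3 - <<'E'
from cell import manip
import cv2
for n in("side","top"):
    print(manip.camera_params(n)); cv2.imwrite(f"pics/{n}0.png",manip.camera(n)[:,:,::-1])
s=manip.read_state();print(s)
E
```

```text
{'fovy': 48.985318592520976, 'cx': 324.0155341709516, 'cy': 242.375328826552, 'k1': -0.08747070203067892, 'origin': array([ 137.28898003, -793.05198226,  995.31939899]), 'attitude': array([-2.29397739,  0.02031155, -0.48213599])}
{'fovy': 57.5023677780021, 'cx': 314.42118543276473, 'cy': 238.3238757837773, 'k1': 0.01910861062964225, 'origin': array([ 535.29284838,  143.11710353, 1226.50457298]), 'attitude': array([-3.07046654, -0.01337735, -1.58486575])}
{'clock': 0.1, 'joints': array([ 1.08742341e+00,  3.00402393e-01,  1.52150697e+00,  2.24557920e-05,
        1.32070622e+00, -6.65867599e-02]), 'qd': array([ 0.00101608, -0.0022975 , -0.00157677, -0.00048339, -0.00182529,
       -0.00136022]), 'effort': array([ 1.27714709e-03, -5.32649982e+01, -3.53276896e+01,  7.09316391e-02,
        2.35289015e-02, -9.63398543e-05]), 'eef_pos': array([222.54488343, 502.7320403 , 223.75536252]), 'eef_rot': array([-3.14057344e+00, -8.97663167e-05,  2.72480089e+00]), 'wrist_force': array([-0.19442119, -0.10884973, -0.92401693]), 'moment': array([-0.00949449,  0.02633609,  0.00082466]), 'finger_force': 0.0, 'finger_gap': 94.16597892311844}
```

View pics/top0.png

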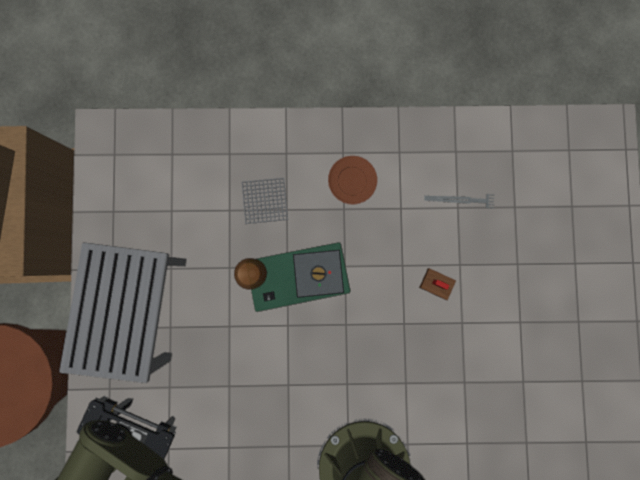

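View pics/side0.png

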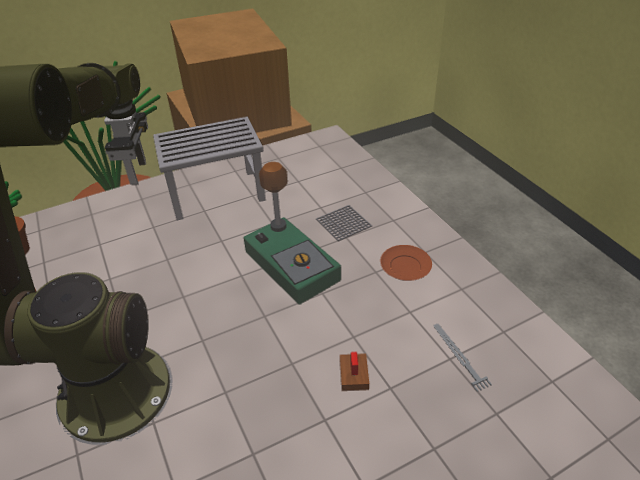

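The top view shows the lamp lock at about (319,273), the globe at (250,273) and the key in its stand at (440,284). In the side view the lock is at (302,259) and the key at (354,362). Next I measure them.

```bash
cat > h.py <<'E'
import numpy as np, cv2
from scipy.spatial.transform import Rotation as R
from cell import manip
def cam(n):
    p=manip.camera_params(n); f=240/np.tan(np.radians(p['fovy'])/2)
    return p,np.array([[f,0,p['cx']],[0,f,p['cy']],[0,0,1]]),np.array([p['k1'],0,0,0,0.]),R.from_euler('xyz',p['attitude']).as_matrix()
def rays(n,px):
    p,K,d,A=cam(n)
    u=cv2.undistortPoints(np.array(px,float).reshape(-1,1,2),K,d).reshape(-1,2)
    return np.array(p['origin']),np.c_[u,np.ones(len(u))]@A.T
def plane(n,px,z):
    o,r=rays(n,px); return o+r*((z-o[2])/r[:,2])[:,None]
def project(n,P):
    p,K,d,A=cam(n); X=(np.array(P,float).reshape(-1,3)-p['origin'])@A
    return cv2.projectPoints(X,np.zeros(3),np.zeros(3),K,d)[0].reshape(-1,2)
def two(pt,ps):
    o1,a=rays('top',[pt]);o2,b=rays('side',[ps]);a=a[0];b=b[0]
    s=np.linalg.lstsq(np.c_[a,-b],o2-o1,rcond=None)[0]
    p,q=o1+s[0]*a,o2+s[1]*b; return (p+q)/2,np.linalg.norm(p-q)
def big(m,box=None):
    m=m.astype(np.uint8)
    if box: x0,y0,x1,y1=box; k=np.zeros_like(m);k[y0:y1,x0:x1]=1;m=m*k
    c=cv2.findContours(m,cv2.RETR_EXTERNAL,cv2.CHAIN_APPROX_NONE)[0]
    return max(c,key=cv2.contourArea)
def cen(m):
    y,x=np.nonzero(m);return np.array([x.mean(),y.mean()])
E
python3 - <<'E'
from h import *
im={n:cv2.imread(f"pics/{n}0.png") for n in("top","side")}
def crop(n,x,y,w,h): return cv2.resize(im[n][y:y+h,x:x+w],(400,300),interpolation=cv2.INTER_NEAREST)
o=np.vstack([np.hstack([crop("top",286,248,64,48),crop("top",410,260,56,42)]),np.hstack([crop("side",262,230,80,60),crop("side",314,340,80,60)])])
cv2.imwrite("pics/crop.png",o)
for n in im:
    b,g,r=[im[n][:,:,i].astype(int) for i in range(3)]
    hsv=cv2.cvtColor(im[n],cv2.COLOR_BGR2HSV); H,S,V=cv2.split(hsv)
    box=(230,235,360,320) if n=="top" else (235,150,350,310)
    green=(H>60)&(H<90)&(S>80)
    c=big(green,box); print(n,"green rect",cv2.minAreaRect(c))
    kb=(410,260,470,310) if n=="top" else (330,340,380,400)
    red=(r>140)&(g<70)&(b<70)
    c=big(red,kb);print(" red",cv2.minAreaRect(c))
    wood=(H<20)&(S>90)
    c=big(wood|red,kb);print(" wood+key",cv2.minAreaRect(c))
E
```

```text
top green rect ((297.4807434082031, 276.40386962890625), (50.4018440246582, 95.70466613769531), 78.69007110595703)
 red ((441.9000244140625, 284.20001220703125), (11.627553939819336, 3.130495071411133), 26.56505012512207)
 wood+key ((437.3804626464844, 283.67559814453125), (29.892820358276367, 20.883066177368164), 24.77513885498047)
side green rect ((291.0170593261719, 250.48257446289062), (86.0987777709961, 46.43840026855469), 44.34145736694336)
 red ((354.0, 358.0), (12.0, 6.0), 90.0)
 wood+key ((354.07781982421875, 370.7451477050781), (37.80124282836914, 27.38406753540039), 86.42366790771484)
```

View pics/crop.png

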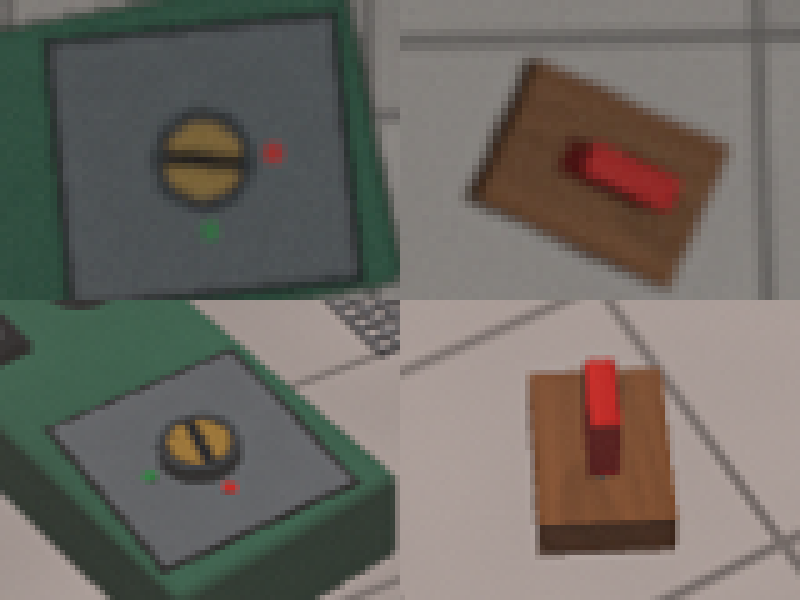

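The crops show the slot nearly along the cover's y, the red dot to the right of the head and the green dot below it. The key's top face is bright red and its end faces are darker. I compute these from masks.

```bash
cat > m.py <<'E'
from h import *
import sys
def brass(n,im,box):
    H,S,V=cv2.split(cv2.cvtColor(im,cv2.COLOR_BGR2HSV)); x0,y0,x1,y1=box
    m=np.zeros(H.shape,bool); m[y0:y1,x0:x1]=((H>12)&(H<30)&(S>90)&(V>75))[y0:y1,x0:x1]
    y,x=np.nonzero(m); P=plane(n,np.c_[x,y],71)[:,:2]; 
    hull=cv2.convexHull(np.c_[x,y].astype(np.float32)); c,r=cv2.minEnclosingCircle(P.astype(np.float32))
    q,cc,l=cv2.kmeans(P.astype(np.float32),2,None,(3,100,.01),10,cv2.KMEANS_PP_CENTERS)[0:3]
    d=l[1]-l[0]; return len(x),np.array(c),r,P.mean(0),l.mean(0),np.degrees(np.arctan2(d[1],d[0]))
if __name__=="__main__":
    im={n:cv2.imread(f"pics/{n}0.png") for n in("top","side")}
    for n,b in(("top",(310,264,328,282)),("side",(290,248,314,270))): print(n,"brass",*brass(n,im[n],b))
    dots={}
    for n,b in(("top",(310,260,340,292)),("side",(285,248,320,335))):
        x0,y0,x1,y1=b; B=im[n].astype(float); k=np.zeros(B.shape[:2]);k[y0:y1,x0:x1]=1
        red=np.clip(B[:,:,2]-B[:,:,1]-50,0,None)*(np.abs(B[:,:,1]-B[:,:,0])<30)*k
        gr=np.clip(B[:,:,1]-B[:,:,2]-40,0,None)*k
        for nm,w in(("red",red),("green",gr)):
            y,x=np.nonzero(w); print(n,nm,len(x), x.min() if len(x) else 0,x.max() if len(x) else 0)
            if len(x): ww=w[y,x]; c=[(x*ww).sum()/ww.sum(),(y*ww).sum()/ww.sum()]; print("  ",c,plane(n,[c],61)[0])
    for n,kb in(("top",(410,260,470,310)),("side",(330,340,380,400))):
        x0,y0,x1,y1=kb;B=im[n].astype(int);k=np.zeros(B.shape[:2],bool);k[y0:y1,x0:x1]=1
        for t in(150,165):
            m=(B[:,:,2]>t)&(B[:,:,1]<80)&k; y,x=np.nonzero(m)
            P=plane(n,np.c_[x,y],62)[:,:2]; (c,s,a)=cv2.minAreaRect(P.astype(np.float32))
            ev,U=np.linalg.eigh(np.cov(P.T)); print(n,"keytop",t,len(x),P.mean(0),c,s,a,"long axis deg",np.degrees(np.arctan2(U[1,1],U[0,1])))
        H,S,V=cv2.split(cv2.cvtColor(im[n],cv2.COLOR_BGR2HSV))
        m=((H<20)|(H>170))&(S>70)&k
        c=big(m)[:,0,:]; P=plane(n,c,24)[:,:2].astype(np.float32); print(n,"stand",cv2.minAreaRect(P))
    pts=plane("top",big((lambda h:(h[:,:,0]>60)&(h[:,:,0]<90)&(h[:,:,1]>80))(cv2.cvtColor(im["top"],cv2.COLOR_BGR2HSV)),(262,235,360,320))[:,0,:],60)[:,:2].astype(np.float32)
    print("lamp",cv2.minAreaRect(pts))
E
python3 m.py
```

```text
top brass 94 [525.0645752  118.39012146] 16.433612823486328 [524.81824512 118.43349481] [525.36304  118.368256] 173.17072
side brass 77 [526.69665527 117.89170074] 16.785673141479492 [526.81113249 118.63078712] [527.5718 118.5517] 174.06328
top red 7 328 330
   [np.float64(329.28169014084506), np.float64(271.943661971831)] [528.02483006  88.1238614   61.        ]
top green 4 319 320
   [np.float64(319.2352941176471), np.float64(284.4117647058824)] [495.45341347 115.31783761  61.        ]
side red 8 306 309
   [np.float64(307.5192878338279), np.float64(266.92284866468844)] [530.69553026  90.33084656  61.        ]
side green 5 290 292
   [np.float64(291.4270833333333), np.float64(264.6666666666667)] [498.16406963 117.68561802  61.        ]Traceback (most recent call last):
  File "m.py", line 25, in <module>
    P=plane(n,np.c_[x,y],62)[:,:2]; (c,s,a)=cv2.minAreaRect(P.astype(np.float32))
      ~~~~~^^^^^^^^^^^^^^^^^
  File "h.py", line 12, in plane
    o,r=rays(n,px); return o+r*((z-o[2])/r[:,2])[:,None]
        ~~~~^^^^^^
  File "h.py", line 9, in rays
    u=cv2.undistortPoints(np.array(px,float).reshape(-1,1,2),K,d).reshape(-1,2)
      ~~~~~~~~~~~~~~~~~~~^^^^^^^^^^^^^^^^^^^^^^^^^^^^^^^^^^^^^^^^
cv2.error: OpenCV(4.12.0) /io/opencv/modules/calib3d/src/undistort.dispatch.cpp:347: error: (-215:Assertion failed) CV_IS_MAT(_src) && CV_IS_MAT(_dst) && (_src->rows == 1 || _src->cols == 1) && (_dst->rows == 1 || _dst->cols == 1) && _src->cols + _src->rows - 1 == _dst->rows + _dst->cols - 1 && (CV_MAT_TYPE(_src->type) == CV_32FC2 || CV_MAT_TYPE(_src->type) == CV_64FC2) && (CV_MAT_TYPE(_dst->type) == CV_32FC2 || CV_MAT_TYPE(_dst->type) == CV_64FC2) in function 'cvUndistortPointsInternal'
```

```bash
sed -i 's/for t in(150,165):/for t in(100,140) if n=="top" else (160,190):/; s/y,x=np.nonzero(m)$/y,x=np.nonzero(m)\n            if len(x)<5: print(n,t,B[:,:,2][k].max()); continue/' m.py; python3 m.py | grep -v -e brass -e red -e green
python3 -c "
from h import *
im=cv2.imread('pics/top0.png'); print(im[278:292,430:452,2]); im=cv2.imread('pics/side0.png'); print(im[349:378,348:360,2])"
```

```text
[np.float64(329.28169014084506), np.float64(271.943661971831)] [528.02483006  88.1238614   61.        ]
   [np.float64(319.2352941176471), np.float64(284.4117647058824)] [495.45341347 115.31783761  61.        ]
   [np.float64(307.5192878338279), np.float64(266.92284866468844)] [530.69553026  90.33084656  61.        ]
   [np.float64(291.4270833333333), np.float64(264.6666666666667)] [498.16406963 117.68561802  61.        ]
top keytop 100 93 [ 487.58982365 -210.4886755 ] (481.8608093261719, -211.1750030517578) (45.1669807434082, 37.799163818359375) 64.1239013671875 long axis deg 65.13828307336092
top keytop 140 38 [ 491.83546543 -210.26275891] (491.5123596191406, -210.33920288085938) (30.53437042236328, 8.353885650634766) 62.543968200683594 long axis deg 64.28441973633608
top stand ((491.8543395996094, -209.59547424316406), (81.86199188232422, 59.165733337402344), 64.30193328857422)
side keytop 160 72 [ 493.08277091 -211.11095791] (492.98321533203125, -210.98861694335938) (31.954959869384766, 11.621070861816406) 64.51541137695312 long axis deg 64.28861854033677
side keytop 190 41 [ 492
[... 2455 characters left out ...]
 96 169 192 184 177 173 167 140 124]
 [125 128 111  91 113 120 116 111 108 105 119 126]
 [124 127 112  90  84  86  85  85  85  85 114 126]
 [124 127 118  95  86  87  87  87  88  86 114 127]
 [125 127 120  96  86  87  87  90  88  86 113 125]
 [125 127 118  94  85  89  87  87  87  85 113 123]
 [125 127 126  99  86  87  88  87  88  90 116 123]
 [125 125 126 100  84  87  87  88  86  90 117 124]
 [123 122 120  97  84  86  87  87  85  91 118 123]
 [119 116 119  99  84  85  85  85  85  89 118 123]
 [115 117 118 100  85  84  98 103  98  99 122 125]
 [115 117 118 104 106  98  83 113 116 122 127 125]
 [115 118 119 117 113 115 120 127 129 130 129 126]
 [116 116 118 120 120 117 118 123 129 130 129 127]]
```

```bash
cat > go.py <<'E'
import sys; from h import *
s=manip.read_state(); p=np.array(s['eef_pos']); A=R.from_euler('xyz',s['eef_rot']); psi=np.degrees(s['eef_rot'][2])
x,y,z,yaw=map(float,sys.argv[1:5])
d=A.inv().apply(np.array([x,y,z])-p)/10; r=(psi-yaw+180)%360-180
print("t",round(s['clock'],2),"pos",p.round(1),"rpy",np.degrees(s['eef_rot']).round(2),"F",np.round(s['wrist_force'],1),"M",np.round(s['moment'],3),"gap",round(s['finger_gap'],1))
print("shift cm",d.round(3),"roll",round(r/5,3),"dist",np.linalg.norm(d).round(1),"rows>=",max(np.linalg.norm(d)/5,abs(r)/8.59).round(1))
E
python3 go.py 492.4 -210.4 220 64.2
```

```text
t 0.1 pos [222.5 502.7 223.8] rpy [-1.7994e+02 -1.0000e-02  1.5612e+02] F [-0.2 -0.1 -0.9] M [-0.009  0.026  0.001] gap 94.2
shift cm [-53.545 -54.283   0.426] roll 18.384 dist 76.2 rows>= 15.2
```

```bash
python3 -m creep '[[1,[0,0,-6],0],[1,[0,0,-6],0],[1,[-53.5,-54.3,-6],18.4],[1,[-53.5,-54.3,-6],18.4],[1,[-53.5,-54.3,-6],18.4],[1,[-53.5,-54.3,-6],18.4],[1,[-53.5,-54.3,-6],18.4],[1,[-53.5,-54.3,-6],18.4],[1,[-53.5,-54.3,-6],18.4],[1,[-53.5,-54.3,-6],18.4],[1,[-53.5,-54.3,-6],18.4],[1,[-53.5,-54.3,-6],18.4]]'; python3 go.py 492.4 -210.4 150 64.2
```

```text
clock: 1.3
eef_pos: [399.5, 33.1, 284.3]
eef_rot: [3.141, -0.0, 1.219]
wrist_force: [1.0, 0.8, 0.4]
finger_gap: 94.2
finger_force: 0.0
t 1.3 pos [399.5  33.1 284.3] rpy [ 1.7996e+02 -2.0000e-02  6.9820e+01] F [1.  0.8 0.4] M [-0.005  0.029 -0.04 ] gap 94.2
shift cm [-19.653  17.11   13.438] roll 1.124 dist 29.3 rows>= 5.9
```

```bash
python3 -m creep '[[1,[-19.6,17.1,13.4],1.1],[1,[-19.6,17.1,13.4],1.1],[1,[-19.6,17.1,13.4],1.1],[1,[-19.6,17.1,13.4],1.1],[1,[-19.6,17.1,13.4],1.1],[1,[-19.6,17.1,13.4],1.1],[1,[-19.6,17.1,13.4],1.1],[1,[-19.6,17.1,13.4],1.1],[1,[-19.6,17.1,13.4],1.1]]'; python3 go.py 492.4 -210.4 48 64.2
```

```text
clock: 2.2
eef_pos: [493.7, -206.5, 150.8]
eef_rot: [3.141, -0.0, 1.129]
wrist_force: [-0.3, 0.1, 0.6]
finger_gap: 94.2
finger_force: 0.0
t 2.2 pos [ 493.7 -206.5  150.8] rpy [179.96  -0.    64.71] F [-0.3  0.1  0.6] M [-0.078  0.072  0.04 ] gap 94.2
shift cm [-0.412  0.038 10.285] roll 0.102 dist 10.3 rows>= 2.1
```

```bash
python3 -m creep '[[0,[-0.4,0.04,5],0.1],[0,[-0.4,0.04,7],0.1],[0,[-0.4,0.04,8.5],0.1],[0,[-0.4,0.04,9.5],0.1],[0,[-0.4,0.04,10.2],0.1],[0,[-0.4,0.04,10.25],0.1],[0,[-0.4,0.04,10.25],0.1]]' 10; python3 go.py 492.4 -210.4 48 64.2
python3 -c "
from h import *
a=manip.camera('side');b=manip.camera('top')
o=np.hstack([cv2.resize(a[320:410,300:420],(400,300)),cv2.resize(b[245:320,390:490],(400,300))]);cv2.imwrite('pics/g1.png',o[:,:,::-1])"
```

```text
clock: 2.9
eef_pos: [492.7, -211.0, 48.5]
eef_rot: [3.141, 0.0, 1.12]
wrist_force: [0.5, 1.0, 0.4]
finger_gap: 47.2
finger_force: 0.0
t 2.9 pos [ 492.7 -211.    48.5] rpy [179.94   0.    64.19] F [0.5 1.  0.4] M [-0.068  0.088  0.004] gap 47.2
shift cm [ 0.037 -0.056  0.049] roll -0.002 dist 0.1 rows>= 0.0
```

View pics/g1.png

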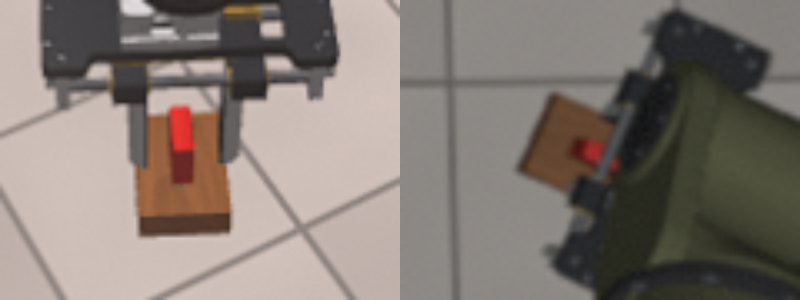

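The key sits centred between the fingers, which are clear of the stand. I close and grip.

```bash
python3 -m creep '[[-1,[0,0,0],0],[-1,[0,0,0],0],[-1,[0,0,0],0],[-1,[0,0,0],0],[-1,[0,0,0],0],[-1,[0,0,0],0],[-1,[0,0,0],0]]' 40; python3 go.py 492.4 -210.4 90 64.2
```

```text
clock: 3.7
eef_pos: [492.4, -211.0, 47.8]
eef_rot: [3.142, 0.0, 1.12]
wrist_force: [-1.4, -0.0, 0.2]
finger_gap: 14.0
finger_force: 40.0
t 3.7 pos [ 492.4 -211.    47.8] rpy [180.     0.    64.18] F [-1.4 -0.   0.2] M [-0.061  0.133  0.038] gap 14.0
shift cm [ 0.056 -0.026 -4.222] roll -0.005 dist 4.2 rows>= 0.8
```

```bash
python3 -m creep '[[-1,[0,0,-1],0],[-1,[0,0,-2.5],0],[-1,[0,0,-5],0],[-1,[0,0,-10],0],[-1,[0,0,-10],0],[-1,[0,0,-10],0]]'; python3 go.py 525.7 118.3 148 83.5
```

```text
clock: 4.3
eef_pos: [492.7, -211.1, 149.0]
eef_rot: [3.139, 0.0, 1.12]
wrist_force: [0.3, -0.4, -0.4]
finger_gap: 13.5
finger_force: 40.0
t 4.3 pos [ 492.7 -211.1  149. ] rpy [179.87   0.    64.18] F [ 0.3 -0.4 -0.4] M [-0.052  0.093 -0.003] gap 13.5
shift cm [ 31.09  -11.379   0.068] roll -3.865 dist 33.1 rows>= 6.6
```

```bash
python3 -m creep '[[-1,[31.09,-11.38,0],-3.87],[-1,[31.09,-11.38,0],-3.87],[-1,[31.09,-11.38,0],-3.87],[-1,[31.09,-11.38,0],-3.87],[-1,[31.09,-11.38,0],-3.87],[-1,[31.09,-11.38,0],-3.87],[-1,[31.09,-11.38,0],-3.87],[-1,[31.09,-11.38,0],-3.87],[-1,[31.09,-11.38,0],-3.87],[-1,[31.09,-11.38,0],-3.87]]'; python3 go.py 525.7 118.3 119 83.5
python3 -c "
from h import *
a=manip.camera('side');b=manip.camera('top')
cv2.imwrite('pics/s2.png',a[:,:,::-1]);cv2.imwrite('pics/t2.png',b[:,:,::-1])
o=np.hstack([cv2.resize(a[215:290,252:352],(400,300)),cv2.resize(b[230:305,270:370],(400,300))]);cv2.imwrite('pics/g2.png',o[:,:,::-1])"
```

```text
clock: 5.3
eef_pos: [525.1, 117.4, 147.1]
eef_rot: [-3.14, 0.001, 1.457]
wrist_force: [-0.3, 0.0, -0.8]
finger_gap: 13.7
finger_force: 40.0
t 5.3 pos [525.1 117.4 147.1] rpy [-1.7993e+02  3.0000e-02  8.3480e+01] F [-0.3  0.  -0.8] M [-0.038  0.018 -0.016] gap 13.7
shift cm [0.094 0.054 2.807] roll -0.005 dist 2.8 rows>= 0.6
```

View pics/g2.png

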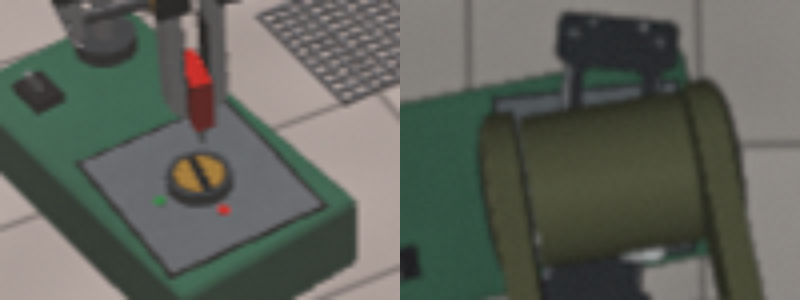

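The side view shows the key held above the lock, with the slot aimed along the blade. I check the side camera's bias on the key's end face.

```bash
python3 - <<'E'
from h import *
from m import brass
im=cv2.imread("pics/s2.png"); B=im.astype(int)
b,g,r=B[:,:,0],B[:,:,1],B[:,:,2]
m=(r>60)&(r<150)&(g<50)&(b<50); k=np.zeros(m.shape,bool);k[225:252,294:310]=1;m&=k
c=big(m); print("dark area",m.sum(),cen(m),cv2.boundingRect(c))
for y in range(228,250): print(y,r[y,296:308],g[y,296:308])
s=manip.read_state();p=np.array(s['eef_pos']);psi=s['eef_rot'][2]
u=np.array([np.cos(psi),np.sin(psi),0]);v=np.array([u[1],-u[0],0])
for a in(-7,7):
  for z in(16,54): print(a,z,project("side",p-18*u+a*v+[0,0,z-39.8]))
print("slot lock pts proj",project("side",[[525.7,118.3,71]]))
print(brass("side",im,(290,248,314,270)))
E
```

```text
dark area 64 [301.75     240.390625] (299, 236, 6, 12)
228 [ 88  80 156 206 193 141  47  43  71  91  88  85] [87 71 45 41 71 81 49 43 69 89 85 84]
229 [ 87  88 159 204 205 170  75  39  72  91  88  85] [86 78 54 46 44 45 43 43 71 88 86 83]
230 [ 87  68 150 205 200 208 162  36  68  90  89  86] [87 75 54 47 47 58 57 40 69 87 85 84]
231 [ 89  70 151 205 199 202 165  72  63  88  88  85] [88 76 54 48 47 46 44 41 67 86 85 83]
232 [ 88  71 152 206 200 199 198 146  62  87  89  85] [87 77 54 47 49 47 47 40 67 88 86 83]
233 [ 88  77 152 205 201 197 200 162  91  84  88  86] [86 81 63 49 49 47 47 44 67 86 86 84]
234 [ 89  78 103 174 204 200 200 202 157  78  88  87] [87 81 60 46 49 48 47 45 60 80 87 85]
235 [ 90  82  70 154 205 200 198 195 156  97  88  86] [87 82 61 43 49 50 46 44 52 75 87 84]
236 [ 89  89  72 131 170 147 120  98  85  84  89  86] [86 88 71 43 45 44 44 42 42 69 89 83]
237 [89 91 71 65 81 86 90 91 92 90 89 87] [87 90 71 40 39 42 41 40 44 70 88 85]
238 [89 89 75 75 92 94 92 93 96 93 89 88] [86 87 70 39 40 44 42 41 39 69 88 85]
239 [89 90 75 76 92 94 94 94 94 91 89 89] [86 88 70 41 40
[... 696 characters left out ...]
9  39  42  43  47  71  98 107]
247 [106 106 106 105 105 102  95  82  93 106 105 104] [107 107 108 109  87  45  54  66  93 110 108 105]
248 [106 105 105 107 100  81  71  92 105 103 103 104] [108 106 107 110 103  85  73  95 110 106 105 105]
249 [104 104 105 106 107  92  73  90 106 105 104 103] [105 106 107 109 110  93  73  91 109 106 106 105]
-7 16 [[299.48762035 248.22309972]]
-7 54 [[298.68715055 236.59709924]]
7 16 [[304.8195161  246.78471802]]
7 54 [[304.12595315 235.16227718]]
slot lock pts proj [[300.797502   258.13203681]]
(77, array([526.69665527, 117.89170074]), 16.785673141479492, array([526.81113249, 118.63078712]), array([527.5718, 118.5517], dtype=float32), np.float32(-5.9367185))
```

```bash
python3 go.py 525.8 117.8 113 83.5; python3 -m creep '[[-1,[0.05,0.06,1],0],[-1,[0.05,0.06,2.2],0],[-1,[0.05,0.06,3.0],0],[-1,[0.05,0.06,3.4],0],[-1,[0.05,0.06,3.4],0],[-1,[0.05,0.06,3.4],0]]'; python3 go.py 525.8 117.8 103 83.5
```

```text
t 5.4 pos [525.3 117.3 147.5] rpy [-1.7997e+02  1.0000e-02  8.3440e+01] F [ 1.2 -0.5 -0. ] M [-0.096  0.074  0.035] gap 13.8
shift cm [0.053 0.045 3.448] roll -0.012 dist 3.4 rows>= 0.7
clock: 6.0
eef_pos: [526.2, 118.9, 113.9]
eef_rot: [3.141, -0.0, 1.458]
wrist_force: [0.2, 0.2, -0.5]
finger_gap: 13.9
finger_force: 40.0
t 6.0 pos [526.2 118.9 113.9] rpy [179.99  -0.    83.53] F [ 0.2  0.2 -0.5] M [-0.032  0.087  0.04 ] gap 13.9
shift cm [-0.112 -0.025  1.091] roll 0.006 dist 1.1 rows>= 0.2
```

```bash
python3 -m creep '[[-1,[-0.05,0,0.1],0],[-1,[-0.05,0,0.2],0],[-1,[-0.05,0,0.3],0],[-1,[-0.05,0,0.4],0],[-1,[-0.05,0,0.5],0],[-1,[-0.05,0,0.5],0]]'; python3 go.py 525.8 117.8 103 83.5
```

```text
clock: 6.6
eef_pos: [525.9, 118.3, 108.5]
eef_rot: [-3.141, 0.0, 1.458]
wrist_force: [-0.3, 0.8, -1.1]
finger_gap: 13.7
finger_force: 40.0
t 6.6 pos [525.9 118.3 108.5] rpy [-1.7998e+02  1.0000e-02  8.3530e+01] F [-0.3  0.8 -1.1] M [-0.046  0.235  0.039] gap 13.7
shift cm [-0.055 -0.001  0.554] roll 0.005 dist 0.6 rows>= 0.1
```

```bash
python3 -m creep '[[-1,[0,0,0.1],0],[-1,[0,0,0.2],0],[-1,[0,0,0.3],0],[-1,[0,0,0.4],0],[-1,[0,0,0.45],0],[-1,[0,0,0.45],0]]'; python3 go.py 525.8 117.8 103 83.5
python3 - <<'E'
from h import *
for i in range(6):
    manip.camera('side') if i else 0
    s=manip.read_state(); print(np.round(s['eef_pos'],2),np.round(s['wrist_force'],2),np.round(s['moment'],3))
E
```

```text
clock: 7.2
eef_pos: [525.9, 118.4, 104.1]
eef_rot: [-3.141, 0.0, 1.458]
wrist_force: [-1.7, 1.2, -0.3]
finger_gap: 14.0
finger_force: 40.0
t 7.2 pos [525.9 118.4 104.1] rpy [-1.7998e+02  1.0000e-02  8.3530e+01] F [-1.7  1.2 -0.3] M [-0.005  0.577  0.009] gap 14.0
shift cm [-0.056 -0.001  0.112] roll 0.005 dist 0.1 rows>= 0.0
[525.87 118.35 104.12] [-1.66  1.21 -0.27] [-0.005  0.577  0.009]
[525.9  118.33 104.15] [-2.54  1.03 -0.78] [0.009 0.491 0.05 ]
[525.88 118.35 104.13] [-2.31  1.18 -0.69] [0.037 0.545 0.041]
[525.89 118.34 104.12] [-2.16 -0.49 -0.34] [0.035 0.555 0.029]
[525.9  118.34 104.13] [-1.44 -0.54 -1.11] [-0.055  0.506  0.031]
[525.91 118.36 104.14] [-2.27  0.33 -0.63] [ 0.019  0.541 -0.024]
```

```bash
cat > f.py <<'E'
from h import *
L=[]
for i in range(4):
    manip.camera('side'); s=manip.read_state(); L.append(np.r_[s['eef_pos'],s['wrist_force'],s['moment']])
L=np.mean(L,0); print("t",round(s['clock'],2),"pos",L[:3].round(2),"psi",np.degrees(s['eef_rot'][2]).round(2),"F",L[3:6].round(2),"M",L[6:].round(3),"gap",round(s['finger_gap'],1))
E
python3 -m creep '[[-1,[0,-0.04,0.04],0],[-1,[0,-0.04,0.08],0],[-1,[0,-0.04,0.08],0]]'; python3 f.py;  python3 -m creep '[[-1,[0,0,0],0.4],[-1,[0,0,0],0.8],[-1,[0,0,0],1.2],[-1,[0,0,0],1.6],[-1,[0,0,0],2.0],[-1,[0,0,0],2.4],[-1,[0,0,0],2.8],[-1,[0,0,0],3.2],[-1,[0,0,0],3.2]]'; python3 f.py
```

```text
clock: 7.75
eef_pos: [525.7, 118.4, 103.5]
eef_rot: [3.141, -0.0, 1.458]
wrist_force: [-0.4, 0.6, -0.7]
finger_gap: 13.3
finger_force: 40.0
t 7.95 pos [525.73 118.39 103.52] psi 83.52 F [-0.26 -0.44 -0.38] M [-0.051  0.078 -0.003] gap 14.0
clock: 8.85
eef_pos: [525.2, 118.5, 103.4]
eef_rot: [-3.141, 0.0, 1.178]
wrist_force: [-4.1, 1.3, 1.2]
finger_gap: 13.7
finger_force: 40.0
t 9.05 pos [525.25 118.53 103.37] psi 67.58 F [-5.06  1.72  1.41] M [0.332 1.121 0.063] gap 13.5
```

```bash
python3 -m creep '[[-1,[0,-0.03,0],0],[-1,[0,-0.06,0],0],[-1,[0,-0.06,0],0]]'; python3 f.py;  python3 -m creep '[[-1,[0,0,0],0.4],[-1,[0,0,0],0.8],[-1,[0,0,0],1.2],[-1,[0,0,0],1.6],[-1,[0,0,0],2.0],[-1,[0,0,0],2.4],[-1,[0,0,0],2.8],[-1,[0,0,0],3.2],[-1,[0,0,0],3.6],[-1,[0,0,0],4],[-1,[0,0,0],4]]'; python3 f.py
```

```text
clock: 9.35
eef_pos: [525.1, 118.6, 103.4]
eef_rot: [3.141, 0.0, 1.179]
wrist_force: [-3.0, 0.6, 0.4]
finger_gap: 13.9
finger_force: 40.0
t 9.55 pos [525.08 118.6  103.44] psi 67.53 F [-2.11  0.21  0.51] M [0.112 0.635 0.045] gap 13.9
clock: 10.65
eef_pos: [525.1, 118.6, 103.5]
eef_rot: [3.141, -0.0, 0.829]
wrist_force: [-3.2, 0.7, 0.1]
finger_gap: 13.9
finger_force: 40.0
t 10.85 pos [525.07 118.59 103.44] psi 47.57 F [-2.17  0.2  -0.43] M [0.    0.532 0.007] gap 13.5
```

```bash
python3 -m creep '[[-1,[0,-0.02,0],0.4],[-1,[0,-0.03,0],0.8],[-1,[0,-0.03,0],1.2],[-1,[0,-0.03,0],1.6],[-1,[0,-0.03,0],2.0],[-1,[0,-0.03,0],2.4],[-1,[0,-0.03,0],2.8],[-1,[0,-0.03,0],3.2],[-1,[0,-0.03,0],3.6],[-1,[0,-0.03,0],4],[-1,[0,-0.03,0],4.4],[-1,[0,-0.03,0],4.8]]'; python3 f.py
python3 -m creep '[[-1,[0,0,0],0.4],[-1,[0,0,0],0.8],[-1,[0,0,0],1.2],[-1,[0,0,0],1.4]]';python3 f.py
python3 -c "
from h import *
a=manip.camera('side');cv2.imwrite('pics/g3.png',cv2.resize(a[215:290,252:352],(800,600))[:,:,::-1])"
```

```text
clock: 12.05
eef_pos: [525.0, 118.6, 103.4]
eef_rot: [3.141, -0.0, 0.41]
wrist_force: [-0.3, -0.9, -1.5]
finger_gap: 14.0
finger_force: 40.0
t 12.25 pos [524.98 118.64 103.46] psi 23.6 F [-0.63 -1.91 -1.02] M [-0.416  0.224  0.053] gap 13.9
clock: 12.65
eef_pos: [524.9, 118.7, 103.4]
eef_rot: [3.141, -0.0, 0.288]
wrist_force: [0.6, -2.6, -0.7]
finger_gap: 13.4
finger_force: 40.0
t 12.85 pos [524.93 118.68 103.47] psi 16.59 F [ 0.71 -3.14 -1.56] M [-0.736  0.043  0.042] gap 13.8
```

View pics/g3.png

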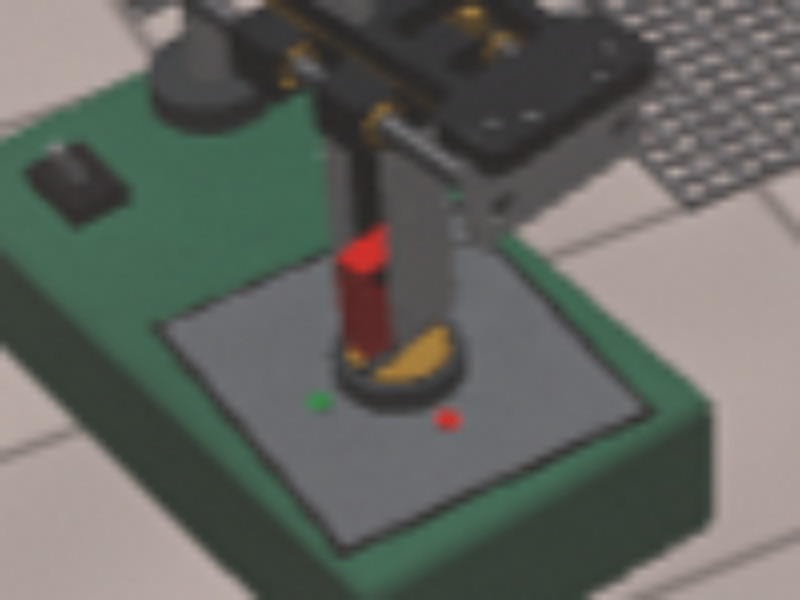

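The lock turns with the key, and the blade is now near the green dot's direction. I continue in small steps, watching the moment.

```bash
python3 -m creep '[[-1,[0,0.02,0],0.2],[-1,[0,0.04,0],0.4],[-1,[0,0.04,0],0.6],[-1,[0,0.04,0],0.8]]'|grep xx;python3 f.py
python3 -m creep '[[-1,[0,0,0],0.2],[-1,[0,0,0],0.4]]'|grep xx;python3 f.py
python3 -m creep '[[-1,[0,0,0],0.2],[-1,[0,0,0],0.4]]'|grep xx;python3 f.py
```

```text
t 13.5 pos [524.93 118.54 103.46] psi 12.53 F [ 0.33 -1.1  -0.98] M [-0.27   0.026  0.077] gap 13.9
t 13.9 pos [524.94 118.51 103.47] psi 10.53 F [ 0.32  0.03 -0.69] M [-0.125  0.034  0.051] gap 13.8
t 14.3 pos [524.93 118.48 103.46] psi 8.53 F [ 0.74 -0.41 -0.71] M [-0.044  0.043  0.035] gap 14.3
```

```bash
for i in 1 2; do :; done
python3 -m creep '[[-1,[0,0,0],0.2],[-1,[0,0,0],0.4]]'|grep xx;python3 f.py
python3 -m creep '[[-1,[0,0,0],0.1],[-1,[0,0,0],0.2]]'|grep xx;python3 f.py
python3 -m creep '[[-1,[0,0,0],0.1],[-1,[0,0,0],0.2]]'|grep xx;python3 f.py
python3 -m creep '[[-1,[0,0,0],0.1],[-1,[0,0,0],0.2]]'|grep xx;python3 f.py
```

```text
t 14.7 pos [524.92 118.47 103.45] psi 6.53 F [ 0.35  0.12 -0.42] M [-0.022  0.037  0.053] gap 13.8
t 15.1 pos [524.93 118.46 103.46] psi 5.53 F [ 0.27 -0.35 -0.52] M [ 0.001 -0.012  0.043] gap 13.7
t 15.5 pos [524.93 118.46 103.46] psi 4.53 F [ 0.46 -0.03 -0.45] M [-0.006  0.018  0.042] gap 13.6
t 15.9 pos [524.93 118.45 103.45] psi 3.52 F [ 0.23 -0.06 -0.62] M [0.048 0.03  0.084] gap 13.7
```

```bash
python3 -m creep '[[-1,[0,0,0],0.1],[-1,[0,0,0],0.2]]'|grep xx;python3 f.py
python3 -m creep '[[-1,[0,0,0],0.1],[-1,[0,0,0],0.1]]'|grep xx;python3 f.py
python3 -m creep '[[-1,[0,0,0],0.1],[-1,[0,0,0],0.1]]'|grep xx;python3 f.py
```

```text
t 16.3 pos [524.92 118.45 103.44] psi 2.52 F [ 0.18  0.42 -0.45] M [0.018 0.015 0.058] gap 13.5
t 16.7 pos [524.92 118.44 103.45] psi 2.03 F [ 0.47  0.05 -0.2 ] M [0.025 0.007 0.051] gap 13.6
t 17.1 pos [524.92 118.45 103.44] psi 1.53 F [ 0.24 -0.05 -0.41] M [0.017 0.023 0.046] gap 13.8
```

```bash
python3 -m creep '[[-1,[0,0,0],0.1],[-1,[0,0,0],0.1]]'|grep xx;python3 f.py
python3 -m creep '[[-1,[0,0,0],0.1],[-1,[0,0,0],0.1]]'|grep xx;python3 f.py
python3 -m creep '[[-1,[0,0,0],0.1],[-1,[0,0,0],0.1]]'|grep xx;python3 f.py
```

```text
t 17.5 pos [524.93 118.45 103.44] psi 1.03 F [ 0.63  0.37 -0.16] M [ 0.011 -0.003  0.063] gap 13.7
t 17.9 pos [524.91 118.45 103.44] psi 0.53 F [ 0.23  0.08 -0.75] M [0.02  0.026 0.049] gap 14.2
t 18.3 pos [524.92 118.45 103.44] psi 0.03 F [ 0.76  0.44 -0.5 ] M [0.032 0.024 0.051] gap 13.7
```

```bash
python3 -m creep '[[-1,[0,0,0],0.1],[-1,[0,0,0],0.1]]'|grep xx;python3 f.py
python3 -m creep '[[-1,[0,0,0],0.1],[-1,[0,0,0],0.1]]'|grep xx;python3 f.py
python3 -m creep '[[-1,[0,0,0],0.1],[-1,[0,0,0],0.1]]'|grep xx;python3 f.py
python3 -m creep '[[-1,[0,0,0],0.1],[-1,[0,0,0],0.1]]'|grep xx;python3 f.py
```

```text
t 18.7 pos [524.92 118.45 103.45] psi -0.47 F [ 1.05  0.17 -0.77] M [0.012 0.04  0.034] gap 14.1
t 19.1 pos [524.92 118.45 103.44] psi -0.97 F [ 0.65  0.05 -0.13] M [-0.003  0.033  0.063] gap 13.7
t 19.5 pos [524.93 118.44 103.46] psi -1.47 F [ 0.47 -0.26 -0.35] M [-0.006  0.028  0.08 ] gap 13.7
t 19.9 pos [524.93 118.46 103.46] psi -1.97 F [ 0.59  0.42 -0.34] M [-0.032  0.001  0.098] gap 13.9
```

```bash
python3 f.py; python3 -m creep '[[-1,[0,0,0],0.05],[-1,[0,0,0],0.05]]'|grep xx;python3 f.py;python3 f.py
```

```text
t 20.1 pos [524.93 118.45 103.45] psi -1.98 F [ 0.7  -0.28 -0.46] M [-0.061  0.025  0.101] gap 13.7
t 20.5 pos [524.93 118.44 103.45] psi -2.22 F [ 0.61 -0.16 -0.32] M [-0.027  0.038  0.142] gap 13.8
t 20.7 pos [524.93 118.44 103.44] psi -2.22 F [ 0.22 -0.16 -0.26] M [-0.024  0.036  0.128] gap 13.7
```

The moment rises steeply to about 0.13 N m, so the lock is at its stop. I back off within the slot play and lift.

```bash
python3 -m creep '[[-1,[0,0,0],-0.3],[-1,[0,0,0],-0.6],[-1,[0,0,0],-0.9],[-1,[0,0,0],-0.9]]'|grep xx;python3 f.py
python3 -m creep '[[-1,[0,0,-0.3],0],[-1,[0,0,-0.6],0],[-1,[0,0,-1.2],0],[-1,[0,0,-2.5],0],[-1,[0,0,-4.5],0],[-1,[0,0,-4.5],0],[-1,[0,0,-4.5],0]]';python3 go.py 492.4 -211 149 64.18
```

```text
t 21.3 pos [524.89 118.45 103.42] psi 2.26 F [-0.14 -0.51 -1.22] M [ 0.017  0.171 -0.001] gap 14.3
clock: 22.0
eef_pos: [525.0, 118.5, 148.7]
eef_rot: [-3.142, -0.001, 0.04]
wrist_force: [0.9, -0.4, -1.8]
finger_gap: 13.8
finger_force: 40.0
t 22.0 pos [525.  118.5 148.7] rpy [-1.7999e+02 -5.0000e-02  2.2800e+00] F [ 0.9 -0.4 -1.8] M [0.014 0.219 0.028] gap 13.8
shift cm [-4.567 32.792 -0.035] roll -12.381 dist 33.1 rows>= 7.2
```

```bash
python3 -m creep '[[-1,[-4.57,32.79,0],-12.38],[-1,[-4.57,32.79,0],-12.38],[-1,[-4.57,32.79,0],-12.38],[-1,[-4.57,32.79,0],-12.38],[-1,[-4.57,32.79,0],-12.38],[-1,[-4.57,32.79,0],-12.38],[-1,[-4.57,32.79,0],-12.38],[-1,[-4.57,32.79,0],-12.38],[-1,[-4.57,32.79,0],-12.38],[-1,[-4.57,32.79,0],-12.38],[-1,[-4.57,32.79,0],-12.38]]' |grep xx; python3 f.py;python3 go.py 492.4 -211 66 64.18
python3 - <<'E'
from h import *
from m import brass
a=manip.camera('side');b=manip.camera('top')
A=a[:,:,::-1].copy();Bt=b[:,:,::-1].copy()
cv2.imwrite('pics/s4.png',A)
print(brass("side",A,(290,248,314,270)));print(brass("top",Bt,(310,264,328,282)))
o=np.hstack([cv2.resize(x,(400,300)) for x in(A[230:290,262:342],Bt[248:296,286:350],)]);o2=np.hstack([cv2.resize(x,(400,300)) for x in(A[290:410,290:450],Bt[235:325,380:500])])
cv2.imwrite('pics/g4.png',np.vstack([o,o2]))
E
```

```text
t 23.3 pos [ 492.48 -210.05  148.38] psi 64.18 F [-0.23 -0.36 -0.31] M [-0.076  0.131 -0.01 ] gap 13.5
t 23.3 pos [ 492.5 -210.3  148.5] rpy [180.    -0.    64.18] F [-0.2 -0.4 -0.7] M [-0.077  0.136 -0.037] gap 13.5
shift cm [-0.071  0.026  8.247] roll 0.0 dist 8.2 rows>= 1.6
(24, array([520.5335083 , 115.35557556]), 13.324753761291504, array([518.65642223, 113.33596649]), array([517.2538 , 117.00817], dtype=float32), np.float32(110.9052))
(99, array([524.58453369, 117.85849762]), 16.57554817199707, array([524.99381461, 118.29460732]), array([525.00476, 118.20978], dtype=float32), np.float32(97.41474))
```

View pics/g4.png

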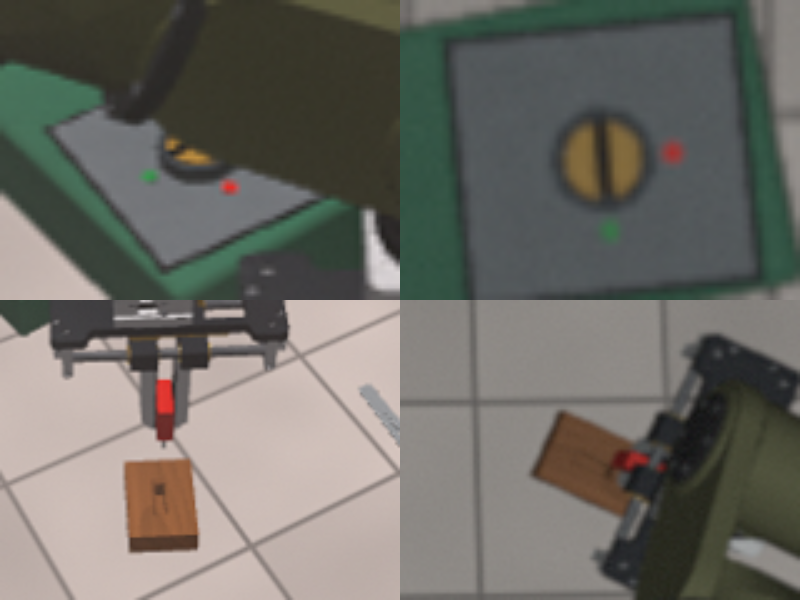

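The top view shows the slot pointing to the green dot. The side view shows the key held upright above the stand slot. I check the slot angle more finely.

```bash
python3 - <<'E'
from h import *
b=np.mean([manip.camera('top').astype(float) for _ in range(4)],0)[:,:,::-1]; cv2.imwrite('pics/t4.png',b)
for nm in('pics/top0.png','pics/t4.png'):
    im=cv2.imread(nm).astype(float)
    c=project('top',[[525.0,118.35,71]])[0]
    y,x=np.mgrid[262:286,306:332]; P=plane('top',np.c_[x.ravel(),y.ravel()],71)[:,:2]; v=im[262:286,306:332,2].ravel()
    for c0 in((525.0,118.35),):
        d=P-c0; k=np.hypot(*d.T)<12.5; w=np.clip(105-v[k],0,None); m=(w[:,None]*d[k]).sum(0)/w.sum()
        ev,U=np.linalg.eigh(np.cov(d[k].T,aweights=w)); print(nm,"slot deg",np.degrees(np.arctan2(U[1,1],U[0,1]))%180,"c",m,ev, v[k].min(),v[k].max())
    # cover edges: grey = low saturation
    S=cv2.cvtColor(im.astype(np.uint8),cv2.COLOR_BGR2HSV)[:,:,1]
    g=(S<60); c=big(g,(290,246,352,300)); 
    Pc=plane('top',c[:,0,:],61)[:,:2].astype(np.float32); print(cv2.minAreaRect(Pc))
E
```

```text
pics/top0.png slot deg 84.51794219134058 c [0.53091964 0.2258515 ] [ 3.6315262  46.95517224] 36.0 123.0
((527.1887817382812, 107.33467102050781), (154.71682739257812, 140.45787048339844), 89.16218566894531)
pics/t4.png slot deg 3.394337861477169 c [0.26652884 0.0360328 ] [ 3.00740344 51.85656597] 38.0 132.0
((525.5560913085938, 118.3115463256836), (114.97998046875, 124.83035278320312), 5.116276741027832)[ WARN:0@1.958] global loadsave.cpp:1063 imwrite_ Unsupported depth image for selected encoder is fallbacked to CV_8U.
```

```bash
python3 -m creep '[[-1,[-0.08,0.03,4],0],[-1,[-0.08,0.03,7],0],[-1,[-0.08,0.03,7.8],0],[-1,[-0.08,0.03,7.8],0],[-1,[-0.08,0.03,8.2],0],[-1,[-0.08,0.03,8.6],0],[-1,[-0.08,0.03,9.0],0],[-1,[-0.08,0.03,9.4],0],[-1,[-0.08,0.03,9.7],0],[-1,[-0.08,0.03,9.9],0],[-1,[-0.08,0.03,9.9],0]]' |grep xx; python3 f.py
```

```text
t 24.9 pos [ 492.23 -211.89   49.51] psi 64.18 F [-0.23 -0.18 -0.58] M [-0.049  0.068 -0.006] gap 13.9
```

```bash
python3 -m creep '[[-1,[0.06,0.02,0.05],0],[-1,[0.06,0.02,0.1],0],[-1,[0.06,0.02,0.13],0],[-1,[0.06,0.02,0.15],0],[-1,[0.06,0.02,0.15],0]]' |grep xx; python3 f.py
```

```text
t 25.6 pos [ 492.65 -211.4    47.94] psi 64.17 F [-0.31  0.06 -0.34] M [-0.06   0.104 -0.001] gap 14.0
```

```bash
python3 -m creep '[[-1,[0,0,0.02],0],[-1,[0,0,0.02],0]]' | grep force; python3 -m creep '[[-0.55,[0,0,0],0],[-0.55,[0,0,0],0],[-0.3,[0,0,0],0],[0,[0,0,0],0],[0,[0,0,0],0],[0,[0,0,0],0]]' 10|grep gap; python3 -m creep '[[0,[0,0,-1.5],0],[0,[0,0,-4],0],[0,[0,0,-8],0],[0,[0,0,-12],0],[0,[-12,0,-14],0],[0,[-20,0,-14],0],[0,[-20,0,-14],0],[0,[-20,0,-14],0]]'
python3 - <<'E'
from h import *
A=manip.camera('side')[:,:,::-1].copy();T=manip.camera('top')[:,:,::-1].copy()
cv2.imwrite('pics/s5.png',A);cv2.imwrite('pics/t5.png',T)
cv2.imwrite('pics/g5.png',np.hstack([cv2.resize(x,(400,300)) for x in(A[340:400,314:394],T[260:302,410:466])]))
A0=cv2.imread('pics/side0.png')
r=lambda I:((I[:,:,2].astype(int)-I[:,:,1])>100)
for I in(A0,A): print(cen(r(I)&(np.add.outer(np.arange(480)>340,np.zeros(640,int))>0)))
E
```

```text
wrist_force: [-0.0, -0.2, -0.5]
finger_force: 40.0
finger_gap: 46.0
clock: 27.2
eef_pos: [404.9, -392.0, 188.1]
eef_rot: [3.141, 0.0, 1.12]
wrist_force: [0.6, 0.3, -0.5]
finger_gap: 46.9
finger_force: 0.0
[353.81578947 358.15789474]
[nan nan]h.py:26: RuntimeWarning: Mean of empty slice.
  y,x=np.nonzero(m);return np.array([x.mean(),y.mean()])
  ret = ret.dtype.type(ret / rcount)
```

View pics/g5.png

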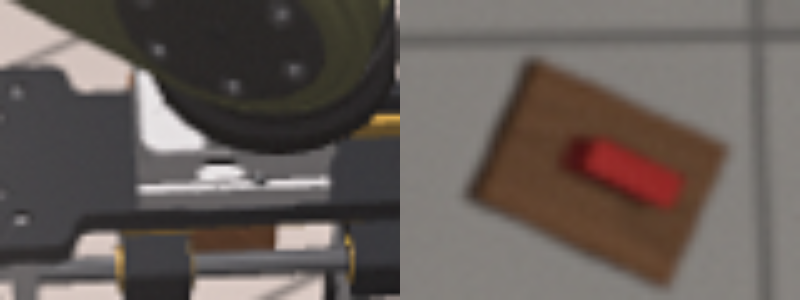

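View pics/s5.png

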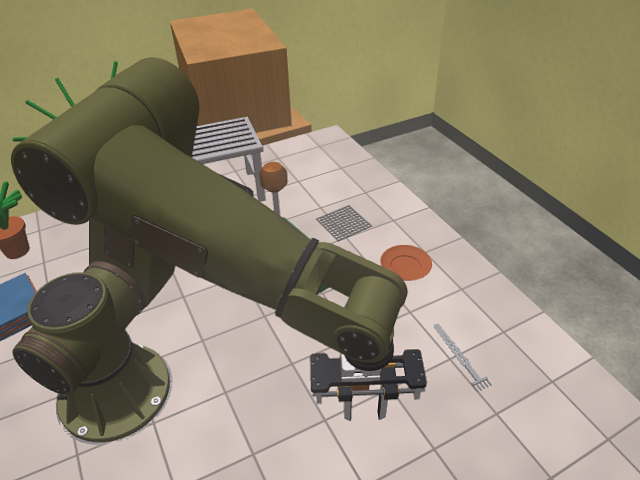

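The top crop shows the key upright in its slot, as at the start. The side view is blocked by the arm, so I move clear and check the height.

```bash
python3 -m creep '[[0,[-5,-5,-5],0],[0,[-10,10,-5],0],[0,[-15,15,-5],0],[0,[-20,20,-5],0],[0,[-20,20,-5],0],[0,[-20,20,-5],0],[0,[-20,20,-5],0],[0,[-20,20,-5],0]]'|grep eef
python3 - <<'E'
from h import *
A=manip.camera('side')[:,:,::-1].copy();T=manip.camera('top')[:,:,::-1].copy()
r=lambda I:((I[:,:,2].astype(int)-I[:,:,1])>100)
k=np.zeros((480,640),bool);k[340:400,330:380]=1
kt=np.zeros((480,640),bool);kt[260:310,410:470]=1
for I,J in((cv2.imread('pics/side0.png'),cv2.imread('pics/top0.png')),(A,T)):
    rt=lambda I:((I[:,:,2].astype(int)-I[:,:,1])>70)
    print((r(I)&k).sum(),cen(r(I)&k),(rt(J)&kt).sum(),cen(rt(J)&kt))
    ys=np.nonzero(((I[:,:,2].astype(int)-I[:,:,1])>40)&(I[:,:,1]<50)&k); print(ys[0].min(),ys[0].max(),ys[1].min(),ys[1].max())
    t,s=cen(rt(J)&kt),cen(r(I)&k); print(two(t,s))
E
```

```text
eef_pos: [494.7, -646.7, 236.9]
eef_rot: [3.14, 0.001, 1.12]
76 [353.81578947 358.15789474] 64 [441.890625 284.15625 ]
353 374 351 357
(array([ 492.1970345 , -210.76980212,   61.44362209]), np.float64(1.3017230760372653))
0 [nan nan] 69 [442.2173913 283.7826087]h.py:26: RuntimeWarning: Mean of empty slice.
  y,x=np.nonzero(m);return np.array([x.mean(),y.mean()])
  ret = ret.dtype.type(ret / rcount)
Traceback (most recent call last):
ValueError: zero-size array to reduction operation minimum which has no identity
```

```bash
python3 -m creep '[[0,[28,-21.7,-3],0],[0,[28,-21.7,-3],0],[0,[28,-21.7,-3],0],[0,[28,-21.7,-3],0],[0,[56,-43,-3],0],[0,[56,-43,-3],0],[0,[56,-43,-3],0],[0,[56,-43,-3],0],[0,[56,-43,-3],0],[0,[56,-43,-3],0],[0,[56,-43,-3],0],[0,[56,-43,-3],0]]'|grep eef
python3 -m creep '[[0,[0,0,0],0],[0,[0,0,0],0]]'|grep eef
python3 - <<'E'
from h import *
A=manip.camera('side')[:,:,::-1].copy();T=manip.camera('top')[:,:,::-1].copy()
k=np.zeros((480,640),bool);k[340:400,330:380]=1
r=lambda I:((I[:,:,2].astype(int)-I[:,:,1])>100)&k
for I in(cv2.imread('pics/side0.png'),A):
    print(r(I).sum(),cen(r(I)))
    ys=np.nonzero(((I[:,:,2].astype(int)-I[:,:,1])>40)&(I[:,:,1]<50)&k); print(ys[0].min(),ys[0].max(),ys[1].min(),ys[1].max())
print(two([442.22,283.78],cen(r(A))))
cv2.imwrite('pics/g6.png',np.hstack([cv2.resize(A,(400,300)),cv2.resize(A[340:400,314:394],(400,300))]))
E
```

```text
eef_pos: [380.5, -106.5, 261.3]
eef_rot: [3.139, 0.001, 1.12]
eef_pos: [381.9, -108.0, 261.9]
eef_rot: [3.138, 0.001, 1.123]
76 [353.81578947 358.15789474]
353 374 351 357
79 [354.55696203 358.21518987]
353 374 352 358
(array([ 493.32061384, -211.7024246 ,   61.5924373 ]), np.float64(1.6032990308403765))
```

View pics/g6.png

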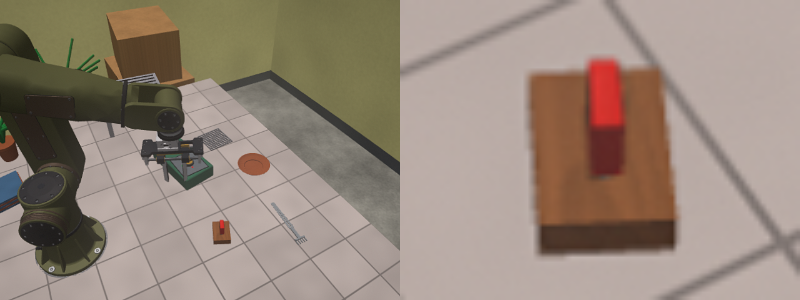

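The side view shows the key upright and fully down in the stand. Its top measures 61.6 mm high, against 62 mm expected, and the arm is clear of everything.

```bash
python3 -c "
from cell import manip
print(manip.sign_off())"
```

```text
the job is handed in; nothing more can be done
None
```

The lock is turned clockwise to its stop (about 0.13 N m on the key, under the 0.2 N m limit), the key is back upright and fully down in its stand, nothing else was touched, and the job is handed in.

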